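# Load the cap rail through its check gate

### The arm

A 6-joint arm with a two-finger parallel gripper is mounted at the origin on a cart in front of the work surface, level with it; the furniture and walls round the work are solid. World frame = base frame: x ahead of the robot, y to its left, z up, the work surface at z = 0. Lengths are in m, angles in rad, forces in N, time in s.
With the tool pointing down it reaches from about 0.225 to 0.875 m from the base axis. Payload 3.4 kg.
Tool frame: the origin (TCP) lies at the very end of the fingers, on their centre line; the grasp point (between the pads) lies 19 mm behind it (grip_depth is the distance from the TCP to the grasp point, in m); x points along the fingers, z is the direction in which the jaws open and shut, and the axes are right-handed (so a half turn about x gives the same grasp; the last joint's range is limited). The gripper opens to 85 mm and grips with 20 to 120 N. Pads are 22 mm wide; open, the fingers measure 114 mm over their backs; the gripper's body (76 mm by 85 mm) begins 54 mm behind the grasp point. The pads swing forward as they close: fully open they stand 13 mm farther back than shut.
Start: joints at [0.979, 0.276, 1.505, -0, 1.361, -0.121], TCP at [0.261, 0.512, 0.231] pointing down, gripper open.
Joint ranges: [-2.89, 2.89], [-0.75, 2.08], [0.22, 2.7], [-1.18, 4.32], [0.11, 2.71], [-2.7, 2.7]. Speed limits (rad/s): [2.57, 2.57, 3.14, 3.14, 3.14, 3.14].

### API

Orientations are given as a unit quaternion [w, x, y, z].
In Python, from rig import get_state, get_image, sign_off, grip_depth gives the robot as it stands. The module is installed in compiled form; this text tells all that it offers.
- The arm moves only by the tool arm_command, never from a script. Its argument "series" is a list of rows, each an object with "dp": the shift along the tool's x, y, z scaled (see below), a list of three; "angular": the turn, a rotation vector about the tool's x, y, z scaled (see below), a list of three; "gripper": the finger opening in mm, from 0 to 85.4. A call has exactly 8 rows; each row shifts and turns the pose as measured when the row begins, along the tool's axes as they then stand; what a row does not reach is not made up. The controller multiplies each number of a shift by 0.12 m and each number of a turn by 90 degrees. A row lasts 1/8 s, in which the tool goes at most 62.5 mm and 10.7 degrees, less where a joint would pass 70% of its speed; a pose out of reach is approached as far as the arm can. A call with a number of a shift or a turn outside -1 to 1 is refused whole. A call with a gripper value outside its range is refused whole. The fingers move at their own pace and stop on an object; "grip_force" is the grip in N (left out, the last holds). Time passes only in rows, so rows that do not move let the fingers close, or fill a call up. It gives the time, the measured TCP pose, the force and the opening at its end, in the units of the state.
- get_state(): the state, without advancing time (a new reading comes with each control period).
- get_image(name): name is "scene" or "side" or "wrist"; returns a dict with "image" (480x640x3 uint8, blue, green, red), "depth" (480x640 float32, m along the optical axis (not along the pixel's ray), 0 where there is no reading), "mtx" (3x3 intrinsics, pixels), "view" (4x4, takes a point from world to camera coordinates); the wrist camera has in their place "mount" (4x4, takes a point from camera to tool coordinates, whose origin is the TCP and whose axes are the tool frame's). Camera axes: x right, y up, looking along -z (the intrinsics and any distortion apply to the point x, -y, -z); pixel columns grow to the right and rows downward; lengths in m; the calibration is good to about 2 mm. The wrist camera is an equidistant fisheye: a pixel r from the principal point sees the ray r / f radians off the axis. A picture is of the moment at which its call begins: read the wrist's pose just before it.
- sign_off(): hands the job in, once; it reports no verdict.
The state is a dict: "clock": time; "qpos": joint angles; "qd": joint speeds; "effort": joint torques, N m; "position": TCP position; "ee_rot": TCP orientation; "contact_force": force on the tool from outside, world axes, zero at the start; "moment": the same for the moment, N m; "width": finger opening in m.
Only numpy, scipy, OpenCV 4.12 (cv2) and the standard library are available. Lean on these libraries where they do the work, as an engineer would, in place of code of your own. Each camera call takes 0.05 s, during which the arm holds its last target. There are 200 camera calls.

### The job

Load the rail of the cap tray: with the fingertips, push the three loose screw caps, one at a time, across the tray, through the narrow gate and past the sprung check finger into the single-file rail, so that each is fully past the finger before the next enters the gate and the finger has sprung back behind the last. The caps stand mouth-down to keep their insides clean, so only push them along: never pinch, pick up or tip one, and leave the bottles, tape and marker where they are.

Things in the scene. Friction and masses are not known exactly. Their poses are not given: they have to be found in the camera images.
- tray: steel loading tray, fixed. Origin at bench level under the point 'gate'; x = feed direction (deck, gate, rail), y = left when looking along the feed, z up. Floor flat, 7 mm above the bench. All rims, funnel walls and rail sides are 4 mm thick with tops 16 mm above the bench: the caps stick out 16 mm above them, so fingertips can travel over the walls.
- deck (a point): point on the tray floor, centre of the open deck (tray x = -150 mm). The deck runs from tray x -236 to -102 mm, y +-105 mm. The caps start here at tray x -185 to -120 mm: one near the centre line, one at each side (y about +-64 mm).
- gate_mouth (a point): point on the tray floor, centre of the gate's mouth (tray x = -36 mm). Two straight funnel walls lead here from y +-105 mm at tray x -102 mm. From here the channel (gate, then rail) is straight and 44 mm wide between its sides: 2 mm clearance each side of a cap.
- gate (a point): point on the tray floor on the channel's centre line, beside the tip of the check finger (tray x = 0); x = feed direction.
- rail_end (a point): point on the tray floor on the centre line at the face of the end stop (tray x = +128 mm), a white block standing 22 mm above the floor, 14 mm thick. Three caps in a row take 120 mm of the rail.
- check_finger (a joint): angle of the sprung finger (rad), a dark 4 mm arm on the tray's +y side, pivoted outside the rail 30 mm before 'gate', slanting downstream to 7 mm from the centre line, 5 to 9 mm above the floor. 0 = sprung in (stop); a passing cap pushes it out to about 0.45 against under 0.5 N; it springs in behind a cap whose middle is 21 mm or more past 'gate' and keeps it from sliding back.
- cap_1_mid (a point): middle (half-way up) of one of three identical blue ribbed screw caps, 40 mm diameter, 25 mm tall, about 30 g, standing mouth-down loose on the tray floor (z axis up; yaw has no meaning). Read half-way up: 19.5 mm above the bench.
- cap_2_mid (a point): middle (half-way up) of another of three identical blue ribbed screw caps, 40 mm diameter, 25 mm tall, about 30 g, standing mouth-down loose on the tray floor (z axis up; yaw has no meaning). Read half-way up: 19.5 mm above the bench.
- cap_3_mid (a point): middle (half-way up) of the third of three identical blue ribbed screw caps, 40 mm diameter, 25 mm tall, about 30 g, standing mouth-down loose on the tray floor (z axis up; yaw has no meaning). Read half-way up: 19.5 mm above the bench.
- cap_1: the same cap as cap_1_mid; origin at the centre of its lower rim
- cap_2: the same cap as cap_2_mid; origin at the centre of its lower rim
- cap_3: the same cap as cap_3_mid; origin at the centre of its lower rim
- medium: bystander: bottle with orange cap, 68 mm diameter, 152 mm tall, standing beyond the rail; origin under its centre
- saline: bystander: clear bottle with blue cap, 63 mm diameter, 126 mm tall, standing at the right of the bench; origin under its centre
- tape: bystander: roll of tape lying flat, 103 mm diameter, 25 mm tall, right of the tray; origin under its centre
- marker: bystander: marker pen, 135 mm long, lying along y near the front edge of the bench; origin under its centre
Mind the look-alikes: they are no part of the job. Leave any black or white look-alike of the cap_2 alone.

How it is judged:
By the outcome, as a careful person would: the job done as asked, in the order asked, and still so for the second after the job is handed in, with the robot touching nothing.
It also fails if it takes over 64 s, if anything falls off the work surface, if the arm or the gripper's body presses on something with over 40 N, if the wrist force passes 120 N, or if a joint passes its speed limit or range.

## Working session

There is one attempt and no reset: what is moved stays moved. The work goes in short steps, Python scripts to look and compute and a tool call to move; the robot and the scene stay as the last step left them, time stands still between calls to the robot, and variables do not carry over. Pictures are saved under pics/ and viewed, about 8 in all and at most 12, crops included, and the job is handed in when it is done.

Besides the shell and the picture viewer there is one more tool, called after "Request:" as name([rows], argument=value, ...), one row to a line, values as JSON. arm_command: Moves the arm, as the interface text tells. Its arguments: {"type":"object","properties":{"series":{"type":"array","items":{"type":"object","properties":{"dp":{"type":"array","items":{"type":"number"}},"angular":{"type":"array","items":{"type":"number"}},"gripper":{"type":"number"}}}},"grip_force":{"type":"number"}},"required":["series"]}

```bash
mkdir -p pics
cat > h.py <<'E'
import numpy as np, cv2
from rig import get_state, get_image
def ray(im,u,v):
    K=im["mtx"];V=np.array(im["view"]);R=V[:3,:3];t=V[:3,3]
    d=np.array([(u-K[0][2])/K[0][0],-(v-K[1][2])/K[1][1],-1.0])
    return -R.T@t, R.T@d
def onplane(im,u,v,z):
    o,d=ray(im,u,v); return o+d*(z-o[2])/d[2]
def proj(im,p):
    V=np.array(im["view"]);K=im["mtx"];c=V[:3,:3]@np.array(p)+V[:3,3]
    return np.array([K[0][0]*c[0]/-c[2]+K[0][2], K[1][1]*-c[1]/-c[2]+K[1][2]])
E
python3 - <<'E'
from h import *
s=get_state(); print({k:np.round(v,3) for k,v in s.items()})
for n in("scene","side"):
    im=get_image(n); cv2.imwrite(f"pics/{n}0.png",im["image"]); np.savez(f"{n}0.npz",**im)
    V=np.array(im["view"]);print(n,np.round(im["mtx"],1).tolist(),np.round(-V[:3,:3].T@V[:3,3],3), im.keys())
E
```

```text
{'clock': np.float64(0.0), 'qpos': array([ 0.979,  0.277,  1.506, -0.   ,  1.361, -0.121]), 'qd': array([ 0.   , -0.001, -0.001,  0.   ,  0.001,  0.001]), 'effort': array([-1.0000e-03, -4.1676e+01, -2.4580e+01, -1.0000e-03,  1.1000e-02,
        0.0000e+00]), 'position': array([0.261, 0.512, 0.23 ]), 'ee_rot': array([ 0.602, -0.37 ,  0.603,  0.369]), 'contact_force': array([-0.008,  0.033, -0.337]), 'moment': array([-0.033, -0.007, -0.003]), 'width': np.float64(0.085)}
scene [[511.1, 0.0, 323.4], [0.0, 511.1, 239.7], [0.0, 0.0, 1.0]] [-0.146  0.507  0.67 ] dict_keys(['image', 'depth', 'mtx', 'view'])
side [[516.8, 0.0, 328.4], [0.0, 516.8, 233.6], [0.0, 0.0, 1.0]] [ 0.447 -0.714  0.52 ] dict_keys(['image', 'depth', 'mtx', 'view'])
```

View pics/scene0.png

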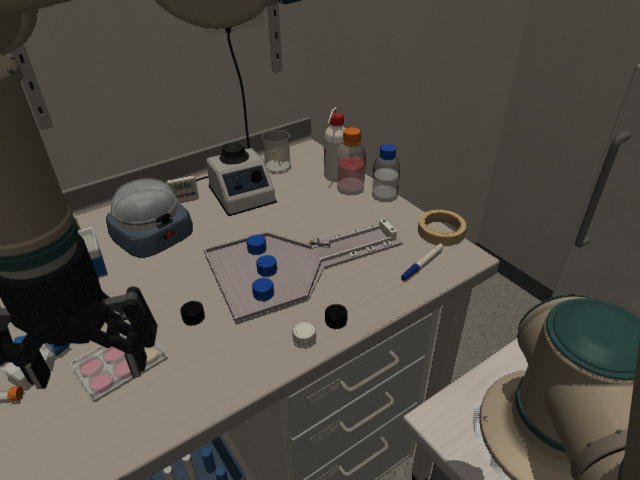

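View pics/side0.png

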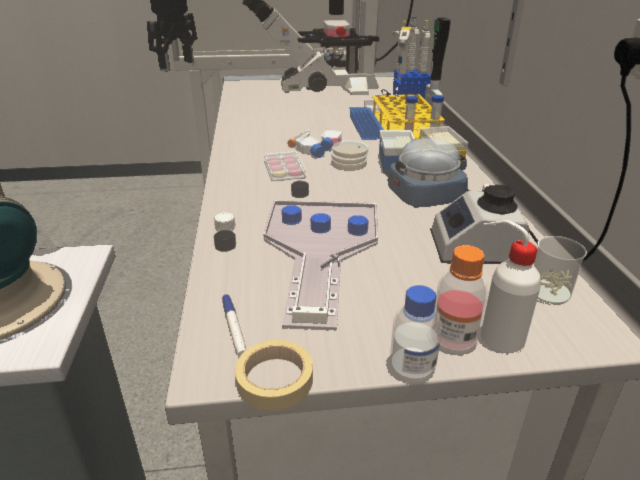

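Both views show the tray: caps at scene px (257,243), (267,266), (263,289), side px (291,214), (320,222), (358,225); the feed runs roughly along world -y. Next, a zoomed crop for the tray corners.

Run:
```python
from h import *
L=[]
for n,(x0,y0,x1,y1) in (("scene",(195,210,415,330)),("side",(255,190,390,330))):
    im=dict(np.load(f"{n}0.npz")); a=im["image"]; c=cv2.resize(a[y0:y1,x0:x1],None,fx=800/(x1-x0) if n=="scene" else 4.3,fy=800/(x1-x0) if n=="scene" else 4.3,interpolation=cv2.INTER_CUBIC)
    c=cv2.convertScaleAbs(c,alpha=1.5)
    cv2.imwrite(f"pics/{n}_crop.png",c[:600]); print(n,c.shape)
    hsv=cv2.cvtColor(a,cv2.COLOR_BGR2HSV); m=cv2.inRange(hsv,(100,150,50),(125,255,255))
    mm=np.zeros_like(m); mm[y0:y1,x0:x1]=m[y0:y1,x0:x1]
    k,lab,st,ce=cv2.connectedComponentsWithStats(mm)
    for i in range(1,k):
        if st[i,4]<40: continue
        print(n,st[i],ce[i].round(1),onplane(im,*ce[i],0.0195).round(4))
```

```text
scene (436, 800, 3)
scene [247 235  19  19 226] [255.5 242.6] [0.6224 0.1436 0.0195]
scene [257 256  19  20 261] [266. 264.] [0.5498 0.1606 0.0195]
scene [403 265  12  14  76] [409.3 271.7] [ 0.3681 -0.0518  0.0195]
scene [252 278  21  23 296] [262.2 287.4] [0.4956 0.2004 0.0195]
side (602, 580, 3)
```

View pics/scene_crop.png

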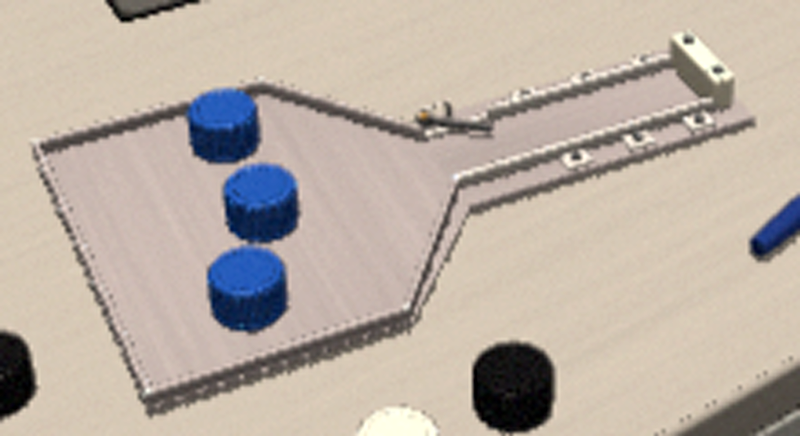

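View pics/side_crop.png

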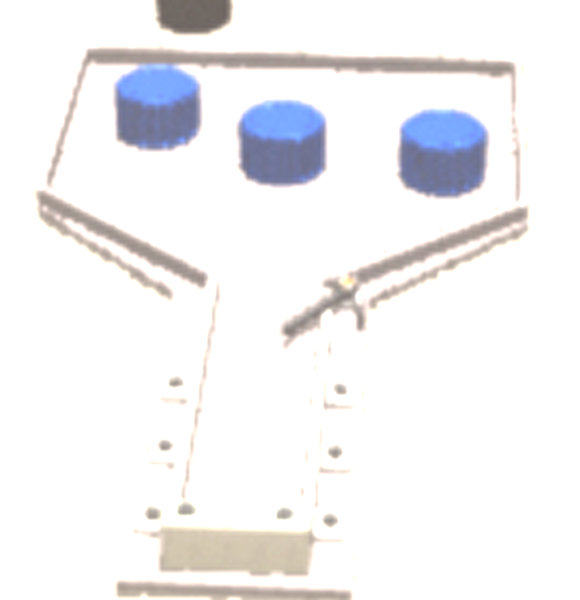

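Crops show the tray's outer wall-top corners (scene crop (37,147), (148,398), (410,310), (262,84); side crop (90,52), (512,66), (524,213), (42,195)) and the finger tip near side crop (287,330). I fit the tray pose to these.

Run:
```python
from h import *
from scipy.optimize import least_squares
C=np.array([[-240,109],[-240,-109],[-102,-109],[-102,109],[-36,-24]])/1000
px={"scene":np.array([[37,147],[148,398],[410,310],[262,84],[456,180]])/(800/220)+[195,210],
    "side":np.array([[512,66],[90,52],[42,195],[524,213],[211,283]])/4.3+[255,190]}
P=[];T=[]
ims={n:dict(np.load(f"{n}0.npz")) for n in px}
for n in px:
    q=np.array([onplane(ims[n],*p,0.016)[:2] for p in px[n]]); P.append(q);T.append(C); print(n,q.round(4).tolist())
def f(v,P,T):
    c,s=np.cos(v[2]),np.sin(v[2]); return (T@np.array([[c,s],[-s,c]])+v[:2]-P)
for P_,T_ in ((P[0],C),(P[1],C),(np.vstack(P),np.vstack(T))):
    r=least_squares(lambda v:f(v,P_,T_).ravel(),[.5,0,-1.8]); print(r.x.round(4),(f(r.x,P_,T_)*1000).round(1).tolist())
v=r.x; np.save("tray.npy",v); c,s=np.cos(v[2]),np.sin(v[2]); R=np.array([[c,-s],[s,c]])
for n in ims:
    im=ims[n]; hsv=cv2.cvtColor(im["image"],cv2.COLOR_BGR2HSV); m=cv2.inRange(hsv,(100,120,30),(130,255,255))
    k,lab,st,ce=cv2.connectedComponentsWithStats(m)
    for i in range(1,k):
        if st[i,4]<60: continue
        w=onplane(im,*ce[i],0.0215); t=R.T@(w[:2]-v[:2])
        if -.25<t[0]<0 and abs(t[1])<.12: print(n,st[i,4],ce[i].round(1),w.round(4),(t*1000).round(1))
for p in [(-.15,0),(0,0),(.128,0)]: print(p,(R@p+v[:2]).round(4))
```

```text
scene [[0.664, 0.2382], [0.4547, 0.2773], [0.4315, 0.1412], [0.6409, 0.1054], [0.5019, 0.0635]]
side [[0.6668, 0.2252], [0.4633, 0.2628], [0.437, 0.1289], [0.6443, 0.09], [0.5046, 0.0505]]
[ 0.5184  0.0225 -1.7451] [[3.3, 1.7], [-2.1, 0.4], [-2.8, 0.6], [2.5, -1.4], [-1.0, -1.4]]
[ 0.5216  0.009  -1.7547] [[5.9, -0.1], [-5.0, 2.1], [-3.9, 0.4], [3.1, -0.6], [-0.0, -1.7]]
[ 0.52    0.0157 -1.7499] [[6.0, -5.7], [0.8, -6.0], [-0.6, -5.7], [4.5, -8.7], [0.8, -8.0], [3.2, 7.3], [-7.8, 8.5], [-6.1, 6.6], [1.1, 6.7], [-1.8, 4.9]]
scene 313 [255.9 244.1] [0.615  0.1464 0.0215] [-145.5   70.2]
scene 346 [266.2 265.4] [0.5438 0.1634 0.0215] [-149.5   -2.8]
scene 395 [262.5 288.9] [0.4898 0.2028 0.0215] [-178.7  -63. ]
side 109 [291.1 209.6] [0.4926 0.2157 0.0215] [-191.9  -62.6]
side 119 [320.4 217.7] [0.5479 0.1753 0.0215] [-162.    -0.9]
side 125 [357.7 220. ] [0.6199 0.1578 0.0215] [-157.6   73. ]
(-0.15, 0) [0.5467 0.1633]
(0, 0) [0.52   0.0157]
(0.128, 0) [ 0.4972 -0.1102]
```

The two views disagree by ~13 mm along y and the side scale is ~5% small; check against depth (bench z=0, cap tops z=0.032).

Run:
```python
from h import *
for n,pts in {"scene":{"bench":(220,380),"bench2":(330,330),"bench3":(300,220),"floor":(235,275),"capM":(266,260),"capR":(262,283),"capL":(256,239),"tape":(442,240)},
 "side":{"bench":(260,120),"bench2":(250,290),"bench3":(390,300),"floor":(320,240),"capM":(320,217),"capR":(291,210),"capL":(357,220)}}.items():
    im=dict(np.load(f"{n}0.npz")); print(np.round(im["view"],3).tolist())
    for k,(u,v) in pts.items():
        d=np.median(im["depth"][v-1:v+2,u-1:u+2]); o,r=ray(im,u,v); print(n,k,d.round(3),(o+r*d).round(4))
```

```text
[[-0.577, -0.816, -0.009, 0.336], [0.494, -0.358, 0.792, -0.277], [-0.65, 0.453, 0.61, -0.733], [0.0, 0.0, 0.0, 1.0]]
scene bench 0.813 [ 0.3673  0.3529 -0.001 ]
scene bench2 0.892 [0.3498 0.1497 0.0008]
scene bench3 1.157 [6.59e-01 1.01e-02 2.00e-04]
scene floor 1.0 [0.5699 0.2199 0.007 ]
scene capM 0.999 [0.5488 0.1602 0.0303]
scene capR 0.944 [0.4942 0.2004 0.0316]
scene capL 1.049 [0.6171 0.144  0.0323]
scene tape 1.073 [ 0.4079 -0.1824  0.0127]
[[0.992, -0.126, 0.008, -0.537], [0.058, 0.51, 0.858, -0.108], [-0.112, -0.851, 0.514, -0.825], [0.0, 0.0, 0.0, 1.0]]
side bench 1.594 [0.4369 0.8472 0.001 ]
side bench2 0.855 [ 4.087e-01 -1.760e-02  1.000e-04]
side bench3 0.836 [ 6.334e-01 -6.990e-02 -5.000e-04]
side floor 0.979 [0.5403 0.1148 0.0071]
side capM 1.006 [0.5454 0.1604 0.0314]
side capR 1.03 [0.4912 0.1953 0.0315]
side capL 0.998 [0.6152 0.1412 0.031 ]
```

Depth confirms the heights (cap tops 0.031, floor 0.007), and caps agree across views within ~3 mm; the side-corner picks (saturated crop) were the bad part. I use the scene fit for the approach and refine with the wrist camera.

```bash
python3 - <<'E'
import numpy as np; np.save("tray.npy",[.5184,.0225,-1.7451])
E
cat >> h.py <<'E'
from scipy.spatial.transform import Rotation as Rn
def quat(q): return Rn.from_quat([q[1],q[2],q[3],q[0]])
def tray():
    v=np.load("tray.npy"); c,s=np.cos(v[2]),np.sin(v[2]); return v,np.array([[c,-s],[s,c]])
def tool_rot(psi, flip):  # tool x down, z (jaw) horizontal = tray y turned by psi, times flip
    v,_=tray(); a=v[2]+psi; x=np.array([0,0,-1.]); z=flip*np.array([-np.sin(a),np.cos(a),0]); return Rn.from_matrix(np.c_[x,np.cross(z,x),z])
def where(s=None):
    s=s or get_state(); v,R=tray(); p=np.array(s["position"]); R0=quat(s["ee_rot"]); z=R0.as_matrix()[:,2]
    t=R.T@(p[:2]-v[:2]); return t*1000,p[2]*1000,R0
def plan(wps, flip, rows):  # wps: list of (tx,ty,z mm, psi deg); straight moves in tray frame, rows[i] rows each; prints units
    s=get_state(); v,R=tray(); p=np.array(s["position"]); R0=quat(s["ee_rot"])
    for (tx,ty,z,psi),n in zip(wps,rows):
        q=np.r_[R@(np.array([tx,ty])/1000)+v[:2], z/1000]; T=tool_rot(np.radians(psi),flip); w=(R0.inv()*T).as_rotvec()
        for i in range(n):
            Ri=R0*Rn.from_rotvec(w*i/n); d=Ri.inv().apply((q-p)/n)/.12; a=w/n/(np.pi/2)
            print(d.round(3).tolist(),a.round(3).tolist())
        print("--",(np.linalg.norm(q-p)/n*1000).round(1),"mm/row",np.degrees(np.linalg.norm(w)/n).round(1),"deg/row"); p,R0=q,T
E
python3 - <<'E'
from h import *
t,z,R0=where(); print(t,z); print(R0.as_matrix().round(3))
im=get_image("wrist"); print(im["mtx"].round(1).tolist(),np.round(im["mount"],3).tolist()); cv2.imwrite("pics/w0.png",im["image"])
for f in(1,-1): print(f); plan([(-110,0,190,0)],f,[8])
E
```

```text
[-437.40845281 -338.80161098] 230.53123844274333
[[-0.001 -0.891  0.454]
 [-0.001  0.454  0.891]
 [-1.     0.    -0.002]]
[[371.6, 0.0, 320.6], [0.0, 371.6, 236.4], [0.0, 0.0, 1.0]] [[-0.0, 0.277, -0.961, -0.143], [0.001, 0.961, 0.277, 0.07], [1.0, -0.001, -0.001, -0.0], [0.0, 0.0, 0.0, 1.0]]
1
[0.043, -0.437, -0.223] [0.101, -0.0, 0.0]
[0.042, -0.467, -0.151] [0.101, -0.0, 0.0]
[0.042, -0.485, -0.075] [0.101, -0.0, 0.0]
[0.042, -0.491, 0.003] [0.101, -0.0, 0.0]
[0.042, -0.484, 0.081] [0.101, -0.0, 0.0]
[0.042, -0.465, 0.157] [0.101, -0.0, 0.0]
[0.042, -0.435, 0.228] [0.101, -0.0, 0.0]
[0.042, -0.393, 0.294] [0.101, -0.0, 0.0]
-- 59.1 mm/row 9.1 deg/row
-1
[0.043, -0.437, -0.223] [-0.149, -0.0, -0.0]
[0.043, -0.374, -0.318] [-0.149, -0.0, -0.0]
[0.043, -0.29, -0.396] [-0.149, -0.0, -0.0]
[0.043, -0.191, -0.452] [-0.149, -0.0, -0.0]
[0.043, -0.081, -0.484] [-0.149, -0.0, -0.0]
[0.043, 0.033, -0.49] [-0.149, -0.0, -0.0]
[0.043, 0.146, -0.469] [-0.149, -0.0, -0.0]
[0.042, 0.25, -0.422] [-0.149, -0.0, -0.0]
-- 59.1 mm/row 13.4 deg/row
```

Request:
arm_command([
  {"dp": [0.04,-0.437,-0.223],"angular": [0.1,0,0],"gripper": 24},
  {"dp": [0.04,-0.467,-0.151],"angular": [0.1,0,0],"gripper": 24},
  {"dp": [0.04,-0.485,-0.075],"angular": [0.1,0,0],"gripper": 24},
  {"dp": [0.04,-0.49,0],"angular": [0.1,0,0],"gripper": 24},
  {"dp": [0.04,-0.484,0.081],"angular": [0.1,0,0],"gripper": 24},
  {"dp": [0.04,-0.465,0.157],"angular": [0.1,0,0],"gripper": 24},
  {"dp": [0.04,-0.435,0.228],"angular": [0.1,0,0],"gripper": 24},
  {"dp": [0.04,-0.393,0.294],"angular": [0.1,0,0],"gripper": 24},
], grip_force=20)

```text
clock: 1.15
position: [0.5402, 0.1218, 0.1893]
ee_rot: [0.704, 0.067, 0.704, -0.066]
contact_force: [0.7, 1.5, 0.4]
width: 0.0239
```

Run:
```python
from h import *
import pickle
s=get_state(); t,z,R0=where(s); print(t,z,s["width"]); print(R0.as_matrix().round(3))
im=get_image("wrist"); im["state"]=s; pickle.dump(im,open("w1.pkl","wb")); cv2.imwrite("pics/w1.png",im["image"])
plan([(-110,0,190,0)],1,[3])
```

```text
[-101.61172536    4.25202672] 189.28195275876712 0.02387437742224613
[[-0.     0.188  0.982]
 [ 0.001  0.982 -0.188]
 [-1.     0.001 -0.001]]
[-0.005, 0.039, -0.03] [-0.005, 0.001, 0.001]
[-0.005, 0.04, -0.029] [-0.005, 0.001, 0.001]
[-0.004, 0.04, -0.029] [-0.005, 0.001, 0.001]
-- 5.9 mm/row 0.4 deg/row
```

View pics/w1.png

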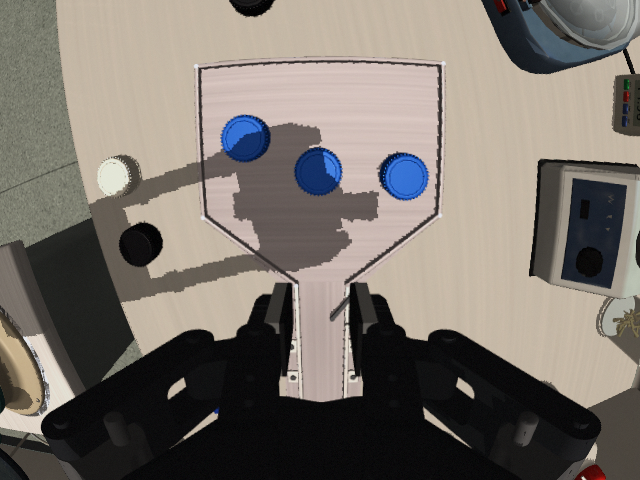

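The wrist view shows the whole tray: corners at about (198,67), (442,66), (438,215), (203,216), mouth at (298,281)/(348,281), caps at (245,138), (318,172), (404,176), check finger tip near (332,318).

```bash
cat >> h.py <<'E'
def wray(im,u,v):
    s=im["state"]; K=im["mtx"]; a=np.array([(u-K[0][2])/K[0][0],(v-K[1][2])/K[1][1]]); th=np.linalg.norm(a)
    d=np.array([a[0]/th*np.sin(th),-a[1]/th*np.sin(th),-np.cos(th)]); M=np.array(im["mount"]); R=quat(s["ee_rot"])
    return R.apply(M[:3,3])+s["position"], R.apply(M[:3,:3]@d)
def wplane(im,u,v,z):
    o,d=wray(im,u,v); return (o+d*(z-o[2])/d[2])
def wcaps(im,z=0.029):
    v,R=tray(); hsv=cv2.cvtColor(im["image"],cv2.COLOR_BGR2HSV); m=cv2.inRange(hsv,(100,140,30),(125,255,255)); out=[]
    k,lab,st,ce=cv2.connectedComponentsWithStats(cv2.morphologyEx(m,cv2.MORPH_CLOSE,np.ones((5,5))))
    for i in range(1,k):
        if st[i,4]<150: continue
        c=st[i,:2]+st[i,2:4]/2-.5; w=wplane(im,*c,z); t=R.T@(w[:2]-v[:2])*1000
        if -245<t[0]<140 and abs(t[1])<115: out.append(t); print("cap px",c,st[i,2:5],"world",w.round(4),"tray",t.round(1))
    return out
E
python3 - <<'E'
from h import *
import pickle
from scipy.optimize import least_squares
im=pickle.load(open("w1.pkl","rb"))
C=np.array([[-238,107],[-238,-107],[-102,-107],[-102,107],[-36,-24],[-36,24]])/1000
px=[(442,66),(198,67),(203.5,216),(438,215),(297.5,282),(348,282)]
P=np.array([wplane(im,*p,.016)[:2] for p in px])
def f(v,P,T):
    c,s=np.cos(v[2]),np.sin(v[2]); return (T@np.array([[c,s],[-s,c]])+v[:2]-P)
r=least_squares(lambda v:f(v,P,C).ravel(),[.5,0,-1.8]); print(r.x.round(4),(f(r.x,P,C)*1000).round(1).tolist())
np.save("tray.npy",r.x); v,R=tray()
for n in("scene","side"):
    sm=dict(np.load(f"{n}0.npz")); print(n,[proj(sm,np.r_[R@c+v[:2],.016]).round(0).tolist() for c in C])
print("wall/finger:")
for p in [(297,282),(292,300),(332,318),(349,282),(301,390),(344,390)]: print(p,(R.T@(wplane(im,*p,.016)[:2]-v[:2])*1000).round(1))
wcaps(im)
for u,w in [(345,305),(340,312),(333,317),(352,295)]:
    d=im["depth"][w,u]; print((u,w),d)
E
```

```text
[ 0.5228  0.0201 -1.751 ] [[2.1, 2.6], [-0.7, 2.3], [-0.6, -0.2], [1.8, -0.0], [-1.9, -2.4], [-0.6, -2.3]]
scene [[205.0, 248.0], [236.0, 317.0], [307.0, 294.0], [267.0, 231.0], [321.0, 258.0], [311.0, 245.0]]
side [[375.0, 203.0], [274.0, 200.0], [264.0, 233.0], [377.0, 236.0], [304.0, 253.0], [331.0, 254.0]]
wall/finger:
(297, 282) [-38.7 -23. ]
(292, 300) [-20.2 -28.3]
(332, 318) [-0.6  9.5]
(349, 282) [-38.3  25.1]
(301, 390) [ 89.4 -23.3]
(344, 390) [89.9 23. ]
cap px [245. 138.] [  49   47 1791] world [0.4923 0.1988 0.029 ] tray [-170.3  -62. ]
cap px [317.5 171.5] [  48   48 1746] world [0.5452 0.1596 0.029 ] tray [-141.3   -2.9]
cap px [403.5 176. ] [  48   47 1763] world [0.6149 0.1434 0.029 ] tray [-137.9   68.6]
(345, 305) 0.3473766
(340, 312) 0.3493169
(333, 317) 0.3521845
(352, 295) 0.14145188
```

Caps agree with the earlier views to ~2 mm, channel centre line to ~1 mm. One check: height of the finger's pivot, since the gripper fingers pass near it.

Run:
```python
from h import *
v,R=tray()
for n,b in(("scene",(306,234,336,254)),("side",(316,248,346,272))):
    im=dict(np.load(f"{n}0.npz")); 
    L=[]
    for y in range(b[1],b[3]):
        for x in range(b[0],b[2]):
            d=im["depth"][y,x]
            if d<=0: continue
            o,r=ray(im,x,y); w=o+r*d; t=R.T@(w[:2]-v[:2])*1000; L.append([*t,w[2]*1000,x,y])
    L=np.array(L); L=L[np.argsort(-L[:,2])][:10]; print(n,L.round(0).tolist())
plan([(-190,-3,60,0),(-190,-3,21,0)],1,[4,3])
```

```text
scene [[-19.0, 36.0, 19.0, 316.0, 238.0], [-32.0, 35.0, 19.0, 311.0, 240.0], [-33.0, 32.0, 19.0, 311.0, 241.0], [-21.0, 38.0, 18.0, 315.0, 238.0], [-34.0, 34.0, 18.0, 310.0, 241.0], [-33.0, 37.0, 18.0, 310.0, 240.0], [-24.0, 21.0, 18.0, 317.0, 243.0], [-13.0, 16.0, 18.0, 323.0, 243.0], [10.0, 25.0, 18.0, 331.0, 238.0], [-40.0, 22.0, 17.0, 310.0, 245.0]]
side [[-19.0, 37.0, 19.0, 338.0, 258.0], [-25.0, 32.0, 19.0, 335.0, 256.0], [-32.0, 35.0, 19.0, 337.0, 254.0], [-26.0, 33.0, 19.0, 336.0, 256.0], [-33.0, 33.0, 18.0, 336.0, 254.0], [-33.0, 29.0, 18.0, 334.0, 254.0], [-30.0, 33.0, 18.0, 336.0, 255.0], [-30.0, 35.0, 18.0, 337.0, 255.0], [-33.0, 31.0, 18.0, 335.0, 254.0], [-51.0, 45.0, 18.0, 343.0, 249.0]]
[0.267, 0.194, -0.021] [-0.003, 0.001, 0.001]
[0.267, 0.194, -0.02] [-0.003, 0.001, 0.001]
[0.267, 0.194, -0.019] [-0.003, 0.001, 0.001]
[0.267, 0.193, -0.018] [-0.003, 0.001, 0.001]
-- 39.7 mm/row 0.3 deg/row
[0.108, 0.0, -0.0] [0.0, 0.0, 0.0]
[0.108, 0.0, -0.0] [0.0, 0.0, 0.0]
[0.108, 0.0, -0.0] [0.0, 0.0, 0.0]
-- 13.0 mm/row 0.0 deg/row
```

Request:
arm_command([
  {"dp": [0.267,0.194,-0.02],"angular": [-0.003,0,0],"gripper": 18},
  {"dp": [0.267,0.194,-0.02],"angular": [-0.003,0,0],"gripper": 18},
  {"dp": [0.267,0.194,-0.02],"angular": [-0.003,0,0],"gripper": 18},
  {"dp": [0.267,0.194,-0.02],"angular": [-0.003,0,0],"gripper": 18},
  {"dp": [0.12,0,0],"angular": [0,0,0],"gripper": 18},
  {"dp": [0.1,0,0],"angular": [0,0,0],"gripper": 18},
  {"dp": [0.07,0,0],"angular": [0,0,0],"gripper": 18},
  {"dp": [0,0,0],"angular": [0,0,0],"gripper": 18},
])

```text
clock: 2.2
position: [0.5575, 0.2046, 0.0201]
ee_rot: [0.707, 0.062, 0.702, -0.067]
contact_force: [0.4, -1.0, -0.2]
width: 0.0183
```

Run:
```python
from h import *
s=get_state(); t,z,R0=where(s); print(t.round(1),z.round(1),s["width"],(tool_rot(0,1).inv()*R0).as_rotvec(degrees=True).round(2))
im=get_image("wrist"); im["state"]=s; wcaps(im)
plan([(-172,-3,22,0),(-80,0,22,0)],1,[2,6])
```

```text
[-187.8    1.1] 20.1 0.018303782814596863 [ 0.14 -0.43 -0.38]
cap px [181. 321.] [  91   73 4047] world [0.4975 0.209  0.029 ] tray [-181.4  -58.7]
cap px [320. 371.] [  67   61 3111] world [0.5521 0.1744 0.029 ] tray [-157.2    1.2]
cap px [457.  387.5] [ 21  24 255] world [0.6148 0.1483 0.029 ] tray [-142.7   67.6]
[-0.006, -0.066, -0.018] [-0.001, 0.003, 0.002]
[-0.006, -0.066, -0.018] [-0.001, 0.003, 0.002]
-- 8.3 mm/row 0.3 deg/row
[0.0, -0.128, 0.004] [0.0, 0.0, 0.0]
[0.0, -0.128, 0.004] [0.0, 0.0, 0.0]
[0.0, -0.128, 0.004] [0.0, 0.0, 0.0]
[0.0, -0.128, 0.004] [0.0, 0.0, 0.0]
[0.0, -0.128, 0.004] [0.0, 0.0, 0.0]
[0.0, -0.128, 0.004] [0.0, 0.0, 0.0]
-- 15.3 mm/row 0.0 deg/row
```

Request:
arm_command([
  {"dp": [-0.01,-0.066,-0.018],"angular": [0,0.003,0.002],"gripper": 18},
  {"dp": [-0.006,-0.066,-0.016],"angular": [0,0.002,0.002],"gripper": 18},
  {"dp": [0,-0.125,0.004],"angular": [0,0,0],"gripper": 18},
  {"dp": [0,-0.125,0.004],"angular": [0,0,0],"gripper": 18},
  {"dp": [0,-0.125,0.004],"angular": [0,0,0],"gripper": 18},
  {"dp": [0,-0.125,0.004],"angular": [0,0,0],"gripper": 18},
  {"dp": [0,-0.125,0.004],"angular": [0,0,0],"gripper": 18},
  {"dp": [0,-0.06,0],"angular": [0,0,0],"gripper": 18},
])

```text
clock: 3.25
position: [0.5383, 0.1007, 0.0249]
ee_rot: [0.706, 0.065, 0.703, -0.065]
contact_force: [0.7, -0.1, 0.1]
width: 0.0177
```

```bash
cat >> h.py <<'E'
def wcap_depth(n,zlo=.026,zhi=.036):  # cap tops from depth of fixed camera
    im=get_image(n); V=np.array(im["view"]);K=im["mtx"]; v,R=tray(); d=im["depth"]; yy,xx=np.mgrid[:480,:640]
    hsv=cv2.cvtColor(im["image"],cv2.COLOR_BGR2HSV); m=cv2.inRange(hsv,(100,140,30),(125,255,255))>0
    c=np.stack([(xx-K[0][2])/K[0][0]*d,-(yy-K[1][2])/K[1][1]*d,-d],-1); w=(c-V[:3,3])@V[:3,:3]
    m&=(w[...,2]>zlo)&(w[...,2]<zhi); k,lab,st,ce=cv2.connectedComponentsWithStats(m.astype(np.uint8))
    for i in range(1,k):
        if st[i,4]<25: continue
        q=w[lab==i]; t=(q[:,:2]-v[:2])@R*1000
        if -245<t[:,0].mean()<140 and abs(t[:,1].mean())<115: print(n,"cap",((t.min(0)+t.max(0))/2).round(1),"ext",np.ptp(t,axis=0).round(0),"n",st[i,4],"z",np.median(q[:,2]).round(4))
    return im
def report():
    s=get_state(); t,z,R0=where(s); print("t",round(s["clock"],2),"tcp",t.round(1),z.round(1),"w",round(s["width"],4),"rot",(tool_rot(0,1).inv()*R0).as_rotvec(degrees=True).round(2),"F",np.round(s["contact_force"],1)); return s
E
python3 - <<'E'
from h import *
s=report(); im=get_image("wrist"); cv2.imwrite("pics/w2.png",im["image"])
for n in("scene","side"): wcap_depth(n)
plan([(-80,0,22,0),(-10,0,22,0)],1,[1,7])
E
```

```text
t 3.25 tcp [-82.2   0.8] 24.9 w 0.0177 rot [ 0.22 -0.24  0.09] F [ 0.7 -0.1  0.1]
scene cap [-140.6   68.4] ext [37. 36.] n 185 z 0.031
scene cap [-54.6  -2.3] ext [32. 33.] n 149 z 0.0312
scene cap [-172.9  -65.4] ext [39. 36.] n 252 z 0.0312
side cap [-167.2  -67. ] ext [33. 24.] n 64 z 0.0314
side cap [-134.1   70.1] ext [30. 33.] n 107 z 0.0314
[0.024, -0.025, -0.007] [-0.002, 0.003, -0.001]
-- 4.3 mm/row 0.3 deg/row
[0.0, -0.083, -0.0] [0.0, 0.0, 0.0]
[0.0, -0.083, -0.0] [0.0, 0.0, 0.0]
[0.0, -0.083, -0.0] [0.0, 0.0, 0.0]
[0.0, -0.083, -0.0] [0.0, 0.0, 0.0]
[0.0, -0.083, -0.0] [0.0, 0.0, 0.0]
[0.0, -0.083, -0.0] [0.0, 0.0, 0.0]
[0.0, -0.083, -0.0] [0.0, 0.0, 0.0]
-- 10.0 mm/row 0.0 deg/row
```

View pics/w2.png

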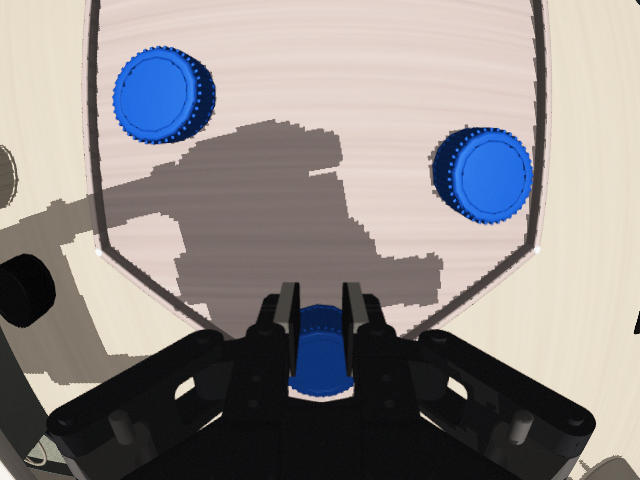

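The cap sits centred between the fingertips (px 320,345), other caps untouched. Continue into the gate, correcting height to 22 mm.

Request:
arm_command([
  {"dp": [0.022,-0.05,-0.006],"angular": [0,0.003,0],"gripper": 18},
  {"dp": [0,-0.085,0],"angular": [0,0,0],"gripper": 18},
  {"dp": [0,-0.085,0],"angular": [0,0,0],"gripper": 18},
  {"dp": [0,-0.085,0],"angular": [0,0,0],"gripper": 18},
  {"dp": [0,-0.085,0],"angular": [0,0,0],"gripper": 18},
  {"dp": [0,-0.085,0],"angular": [0,0,0],"gripper": 18},
  {"dp": [0,-0.085,0],"angular": [0,0,0],"gripper": 18},
  {"dp": [0,-0.085,0],"angular": [0,0,0],"gripper": 18},
])

```text
clock: 4.4
position: [0.5231, 0.0219, 0.0221]
ee_rot: [0.704, 0.065, 0.704, -0.063]
contact_force: [0.1, 0.2, 0.0]
width: 0.0182
```

Run:
```python
from h import *
s=report()
for n in("scene","side"): wcap_depth(n)
plan([(70,0,22,0)],1,[8])
```

```text
t 4.4 tcp [-1.9  0. ] 22.1 w 0.0182 rot [0.1  0.   0.14] F [0.1 0.2 0. ]
scene cap [-140.6   68.3] ext [37. 37.] n 183 z 0.031
scene cap [26.3 -5.2] ext [32. 29.] n 116 z 0.0309
scene cap [-173.3  -64.6] ext [36. 37.] n 253 z 0.0311
side cap [-134.   76.] ext [30. 21.] n 70 z 0.0315
[-0.0, -0.074, 0.0] [-0.0, -0.0, -0.0]
[-0.0, -0.074, 0.0] [-0.0, -0.0, -0.0]
[-0.0, -0.074, 0.0] [-0.0, -0.0, -0.0]
[-0.0, -0.074, 0.0] [-0.0, -0.0, -0.0]
[-0.0, -0.074, 0.0] [-0.0, -0.0, -0.0]
[-0.0, -0.074, 0.0] [-0.0, -0.0, -0.0]
[-0.0, -0.074, 0.0] [-0.0, -0.0, -0.0]
[-0.0, -0.074, 0.0] [-0.0, -0.0, -0.0]
-- 8.9 mm/row 0.0 deg/row
```

Request:
arm_command([
  {"dp": [0,-0.1,0],"angular": [0,0,0],"gripper": 18},
  {"dp": [0,-0.1,0],"angular": [0,0,0],"gripper": 18},
  {"dp": [0,-0.1,0],"angular": [0,0,0],"gripper": 18},
  {"dp": [0,-0.1,0],"angular": [0,0,0],"gripper": 18},
  {"dp": [0,-0.1,0],"angular": [0,0,0],"gripper": 18},
  {"dp": [0,-0.06,0],"angular": [0,0,0],"gripper": 18},
  {"dp": [0,0.1,0],"angular": [0,0,0],"gripper": 18},
  {"dp": [-0.3,0.05,0],"angular": [0,0,0],"gripper": 18},
])

```text
clock: 5.5
position: [0.5111, -0.0307, 0.0561]
ee_rot: [0.702, 0.066, 0.706, -0.064]
contact_force: [0.6, 0.3, 1.0]
width: 0.0179
```

Run:
```python
from h import *
s=report()
for n in("scene","side"): wcap_depth(n)
```

```text
t 5.5 tcp [52.  -2.4] 56.1 w 0.0179 rot [0.28 0.39 0.15] F [0.6 0.3 1. ]
scene cap [96.3 -0.9] ext [37. 36.] n 166 z 0.0309
scene cap [-140.6   67.6] ext [37. 35.] n 186 z 0.0313
scene cap [-173.4  -65. ] ext [37. 38.] n 247 z 0.0313
side cap [-135.    74.1] ext [30. 25.] n 81 z 0.0316
side cap [109.4   2.8] ext [16. 29.] n 64 z 0.0316
```

Run:
```python
from h import *
print(get_state()["qpos"].round(2))
plan([(-171,94.4,62,-39),(-171,94.4,22,-39),(-77.4,18.3,22,-39),(-84,0,22,0)],1,[5,2,8,4])
```

```text
[-0.2   0.34  1.88  0.    0.91 -0.02]
[-0.0, 0.372, 0.152] [0.086, 0.001, -0.001]
[-0.001, 0.389, 0.1] [0.086, 0.001, -0.001]
[-0.001, 0.399, 0.047] [0.086, 0.001, -0.001]
[-0.002, 0.401, -0.007] [0.086, 0.001, -0.001]
[-0.002, 0.397, -0.062] [0.086, 0.001, -0.001]
-- 48.2 mm/row 7.8 deg/row
[0.167, 0.0, 0.0] [0.0, 0.0, 0.0]
[0.167, 0.0, 0.0] [0.0, 0.0, 0.0]
-- 20.0 mm/row 0.0 deg/row
[0.0, -0.126, -0.0] [0.0, 0.0, 0.0]
[0.0, -0.126, -0.0] [0.0, 0.0, 0.0]
[0.0, -0.126, -0.0] [0.0, 0.0, 0.0]
[0.0, -0.126, -0.0] [0.0, 0.0, 0.0]
[0.0, -0.126, -0.0] [0.0, 0.0, 0.0]
[0.0, -0.126, -0.0] [0.0, 0.0, 0.0]
[0.0, -0.126, -0.0] [0.0, 0.0, 0.0]
[0.0, -0.126, -0.0] [0.0, 0.0, 0.0]
-- 15.1 mm/row 0.0 deg/row
[0.0, -0.013, -0.038] [-0.108, 0.0, 0.0]
[0.0, -0.007, -0.04] [-0.108, 0.0, 0.0]
[0.0, 0.0, -0.041] [-0.108, 0.0, 0.0]
[0.0, 0.007, -0.04] [-0.108, 0.0, 0.0]
-- 4.9 mm/row 9.8 deg/row
```

Approach behind the left cap, staying at z ≈ 60 (descent next).

Request:
arm_command([
  {"dp": [-0.05,0.372,0.152],"angular": [0.086,0,0],"gripper": 18},
  {"dp": [0,0.389,0.1],"angular": [0.086,0,0],"gripper": 18},
  {"dp": [0,0.399,0.047],"angular": [0.086,0,0],"gripper": 18},
  {"dp": [0,0.401,-0.007],"angular": [0.086,0,0],"gripper": 18},
  {"dp": [0,0.397,-0.06],"angular": [0.086,0,0],"gripper": 18},
  {"dp": [0,0,0],"angular": [0,0,0],"gripper": 18},
  {"dp": [0,0,0],"angular": [0,0,0],"gripper": 18},
  {"dp": [0,0,0],"angular": [0,0,0],"gripper": 18},
])

```text
clock: 6.6
position: [0.6482, 0.1813, 0.0635]
ee_rot: [0.641, 0.301, 0.64, -0.3]
contact_force: [-0.2, -0.3, 0.1]
width: 0.0179
```

Run:
```python
from h import *
s=report()
im=get_image("wrist"); im["state"]=s; wcaps(im,.03); cv2.imwrite("pics/w3.png",im["image"])
plan([(-171,94.4,22,-39),(-77.4,18.3,22,-39)],1,[3,8])
```

```text
t 6.6 tcp [-181.1   94.6] 63.5 w 0.0179 rot [39.93 -0.09  0.09] F [-0.2 -0.3  0.1]
cap px [327.  343.5] [  51   74 2628] world [0.6183 0.1509 0.03  ] tray [-145.9   70.6]
[0.115, -0.021, 0.017] [-0.004, 0.0, -0.0]
[0.115, -0.021, 0.017] [-0.004, 0.0, -0.0]
[0.115, -0.021, 0.017] [-0.004, 0.0, -0.0]
-- 14.2 mm/row 0.3 deg/row
[0.0, -0.126, -0.0] [0.0, 0.0, 0.0]
[0.0, -0.126, -0.0] [0.0, 0.0, 0.0]
[0.0, -0.126, -0.0] [0.0, 0.0, 0.0]
[0.0, -0.126, -0.0] [0.0, 0.0, 0.0]
[0.0, -0.126, -0.0] [0.0, 0.0, 0.0]
[0.0, -0.126, -0.0] [0.0, 0.0, 0.0]
[0.0, -0.126, -0.0] [0.0, 0.0, 0.0]
[0.0, -0.126, -0.0] [0.0, 0.0, 0.0]
-- 15.1 mm/row 0.0 deg/row
```

View pics/w3.png

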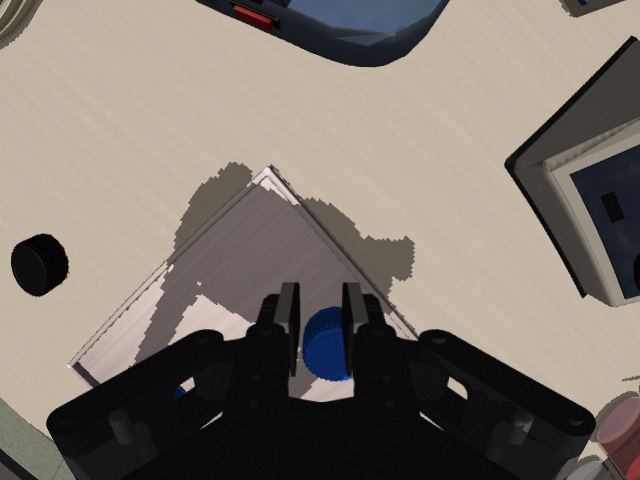

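The cap lies ahead of the fingers, a little to the right (px ~330 vs 320), consistent with the 6 mm lateral shift planned. Descend and begin pushing.

Request:
arm_command([
  {"dp": [0.115,0,0.02],"angular": [-0.004,0,0],"gripper": 18},
  {"dp": [0.115,0,0.017],"angular": [-0.004,0,0],"gripper": 18},
  {"dp": [0.115,0,0.017],"angular": [-0.004,0,0],"gripper": 18},
  {"dp": [0,-0.06,0],"angular": [0,0,0],"gripper": 18},
  {"dp": [0,-0.08,0],"angular": [0,0,0],"gripper": 18},
  {"dp": [0,-0.125,0],"angular": [0,0,0],"gripper": 18},
  {"dp": [0,-0.125,0],"angular": [0,0,0],"gripper": 18},
  {"dp": [0,-0.05,0],"angular": [0,0,0],"gripper": 18},
])

```text
clock: 7.65
position: [0.6084, 0.1363, 0.0193]
ee_rot: [0.643, 0.295, 0.643, -0.295]
contact_force: [-0.4, -0.2, -0.2]
width: 0.0181
```

Run:
```python
from h import *
s=report()
for n in("scene","side"): wcap_depth(n)
plan([(-77.4,18.3,22,-39),(-84,0,22,0)],1,[5,4])
```

```text
t 7.65 tcp [-129.7   63.5] 19.3 w 0.0181 rot [ 3.894e+01 -2.000e-02 -1.000e-02] F [-0.4 -0.2 -0.2]
scene cap [96.  -0.3] ext [38. 36.] n 169 z 0.031
scene cap [-110.3   45.9] ext [37. 40.] n 194 z 0.0312
scene cap [-174.1  -64.3] ext [36. 37.] n 242 z 0.031
side cap [-171.4  -63.6] ext [17. 30.] n 45 z 0.0316
side cap [103.    0.5] ext [33. 33.] n 197 z 0.0314
[-0.004, -0.116, -0.004] [0.0, 0.0, -0.0]
[-0.004, -0.116, -0.004] [0.0, 0.0, -0.0]
[-0.004, -0.116, -0.004] [0.0, 0.0, -0.0]
[-0.004, -0.116, -0.004] [0.0, 0.0, -0.0]
[-0.004, -0.116, -0.004] [0.0, 0.0, -0.0]
-- 13.9 mm/row 0.0 deg/row
[0.0, -0.013, -0.038] [-0.108, 0.0, 0.0]
[0.0, -0.007, -0.04] [-0.108, 0.0, 0.0]
[0.0, 0.0, -0.041] [-0.108, 0.0, 0.0]
[0.0, 0.007, -0.04] [-0.108, 0.0, 0.0]
-- 4.9 mm/row 9.8 deg/row
```

Request:
arm_command([
  {"dp": [-0.008,-0.116,-0.004],"angular": [0,0,0],"gripper": 18},
  {"dp": [-0.006,-0.116,-0.004],"angular": [0,0,0],"gripper": 18},
  {"dp": [-0.004,-0.116,-0.004],"angular": [0,0,0],"gripper": 18},
  {"dp": [-0.004,-0.116,-0.004],"angular": [0,0,0],"gripper": 18},
  {"dp": [0,-0.09,-0.004],"angular": [0,0,0],"gripper": 18},
  {"dp": [0,-0.02,0],"angular": [0,0,0],"gripper": 18},
  {"dp": [0,0,0],"angular": [0,0,0],"gripper": 18},
  {"dp": [0,0,0],"angular": [0,0,0],"gripper": 18},
])

```text
clock: 8.75
position: [0.5522, 0.0905, 0.0226]
ee_rot: [0.644, 0.295, 0.642, -0.294]
contact_force: [-0.3, 0.1, 0.8]
width: 0.0178
```

Run:
```python
from h import *
s=report()
for n in("scene","side"): wcap_depth(n)
t,z,_=where(s); c=t+29*np.array([np.cos(np.radians(39)),-np.sin(np.radians(39))]); print("cap from tcp",c)
plan([(c[0]-29.5,c[1],22,0),(-75,0,22,0)],1,[4,3])
```

```text
t 8.75 tcp [-74.6  16.4] 22.6 w 0.0178 rot [38.95 -0.13  0.08] F [-0.3  0.1  0.8]
scene cap [95.9 -0.3] ext [37. 37.] n 169 z 0.0311
scene cap [-55.5  -3.4] ext [37. 36.] n 198 z 0.0309
scene cap [-173.7  -64.5] ext [36. 36.] n 244 z 0.0313
side cap [-168.2  -62.2] ext [33. 32.] n 95 z 0.0316
side cap [101.3   0.5] ext [33. 33.] n 208 z 0.0315
cap from tcp [-52.06266456  -1.86100845]
[0.001, -0.013, -0.039] [-0.108, 0.0, -0.0]
[0.001, -0.006, -0.04] [-0.108, 0.0, -0.0]
[0.001, 0.001, -0.041] [-0.108, 0.0, -0.0]
[0.001, 0.008, -0.04] [-0.108, 0.0, -0.0]
-- 4.9 mm/row 9.7 deg/row
[0.0, -0.018, 0.005] [0.0, 0.0, 0.0]
[0.0, -0.018, 0.005] [0.0, 0.0, 0.0]
[0.0, -0.018, 0.005] [0.0, 0.0, 0.0]
-- 2.3 mm/row 0.0 deg/row
```

Request:
arm_command([
  {"dp": [0,0,-0.039],"angular": [-0.108,0,0],"gripper": 18},
  {"dp": [0,-0.004,-0.04],"angular": [-0.108,0,0],"gripper": 18},
  {"dp": [0,0,-0.041],"angular": [-0.108,0,0],"gripper": 18},
  {"dp": [0,0.004,-0.04],"angular": [-0.108,0,0],"gripper": 18},
  {"dp": [0,0,0],"angular": [0,0,0],"gripper": 18},
  {"dp": [0,-0.018,0],"angular": [0,0,0],"gripper": 18},
  {"dp": [0,-0.018,0.005],"angular": [0,0,0],"gripper": 18},
  {"dp": [0,0,0],"angular": [0,0,0],"gripper": 18},
])

```text
clock: 9.85
position: [0.5384, 0.0979, 0.0221]
ee_rot: [0.706, 0.058, 0.703, -0.058]
contact_force: [0.0, -0.1, 0.8]
width: 0.0178
```

Run:
```python
from h import *
s=report()
for n in("scene","side"): wcap_depth(n)
plan([(-70,0,22,0),(-5,0,22,0)],1,[2,6])
```

```text
t 9.85 tcp [-79.4   1.4] 22.1 w 0.0178 rot [-0.91 -0.23  0.05] F [ 0.  -0.1  0.8]
scene cap [95.5 -1.4] ext [38. 36.] n 174 z 0.0309
scene cap [-50.8  -4.5] ext [33. 35.] n 154 z 0.031
scene cap [-173.4  -64.9] ext [36. 39.] n 257 z 0.031
side cap [-165.8  -67.9] ext [26. 22.] n 52 z 0.0316
side cap [100.8   0.5] ext [31. 33.] n 208 z 0.0316
[0.001, -0.039, -0.006] [0.005, 0.001, -0.0]
[0.001, -0.039, -0.006] [0.005, 0.001, -0.0]
-- 4.8 mm/row 0.5 deg/row
[0.0, -0.09, 0.0] [0.0, 0.0, 0.0]
[0.0, -0.09, 0.0] [0.0, 0.0, 0.0]
[0.0, -0.09, 0.0] [0.0, 0.0, 0.0]
[0.0, -0.09, 0.0] [0.0, 0.0, 0.0]
[0.0, -0.09, 0.0] [0.0, 0.0, 0.0]
[0.0, -0.09, 0.0] [0.0, 0.0, 0.0]
-- 10.8 mm/row 0.0 deg/row
```

Request:
arm_command([
  {"dp": [0,-0.04,-0.006],"angular": [0.005,0,0],"gripper": 18},
  {"dp": [0,-0.05,-0.006],"angular": [0.005,0,0],"gripper": 18},
  {"dp": [0,-0.08,0],"angular": [0,0,0],"gripper": 18},
  {"dp": [0,-0.09,0],"angular": [0,0,0],"gripper": 18},
  {"dp": [0,-0.09,0],"angular": [0,0,0],"gripper": 18},
  {"dp": [0,-0.09,0],"angular": [0,0,0],"gripper": 18},
  {"dp": [0,-0.09,0],"angular": [0,0,0],"gripper": 18},
  {"dp": [0,-0.08,0],"angular": [0,0,0],"gripper": 18},
])

```text
clock: 10.95
position: [0.5227, 0.0211, 0.0222]
ee_rot: [0.706, 0.064, 0.703, -0.064]
contact_force: [0.2, 0.1, -1.0]
width: 0.0182
```

Run:
```python
from h import *
s=report()
for n in("scene","side"): wcap_depth(n)
plan([(32,0,22,0)],1,[4])
```

```text
t 10.95 tcp [-1.  -0.2] 22.2 w 0.0182 rot [ 0.06 -0.23  0.04] F [ 0.2  0.1 -1. ]
scene cap [95.6 -1.5] ext [37. 37.] n 170 z 0.031
scene cap [26.3 -4.2] ext [32. 31.] n 120 z 0.0311
scene cap [-173.4  -63.4] ext [38. 38.] n 245 z 0.0312
side cap [101.2   0.6] ext [32. 33.] n 227 z 0.0315
[0.0, -0.068, 0.001] [-0.0, 0.001, -0.0]
[0.0, -0.068, 0.001] [-0.0, 0.001, -0.0]
[0.0, -0.068, 0.001] [-0.0, 0.001, -0.0]
[0.0, -0.068, 0.0] [-0.0, 0.001, -0.0]
-- 8.2 mm/row 0.1 deg/row
```

Request:
arm_command([
  {"dp": [0,-0.068,0],"angular": [0,0,0],"gripper": 18},
  {"dp": [0,-0.068,0],"angular": [0,0,0],"gripper": 18},
  {"dp": [0,-0.068,0],"angular": [0,0,0],"gripper": 18},
  {"dp": [0,-0.05,0],"angular": [0,0,0],"gripper": 18},
  {"dp": [0,0,0],"angular": [0,0,0],"gripper": 18},
  {"dp": [0,0.08,0],"angular": [0,0,0],"gripper": 18},
  {"dp": [-0.3,0.03,0],"angular": [0,0,0],"gripper": 18},
  {"dp": [0,0,0],"angular": [0,0,0],"gripper": 18},
])

```text
clock: 12.05
position: [0.5195, 0.0038, 0.0586]
ee_rot: [0.705, 0.065, 0.703, -0.064]
contact_force: [0.3, 0.1, 0.2]
width: 0.018
```

Run:
```python
from h import *
s=report()
for n in("scene","side"): wcap_depth(n)
plan([(-206.5,-82.6,62,28.6),(-206.5,-82.6,22,28.6)],1,[5,3])
```

```text
t 12.05 tcp [16.6 -0.3] 58.6 w 0.018 rot [ 0.1  -0.2   0.08] F [0.3 0.1 0.2]
scene cap [77.  -0.8] ext [77. 38.] n 345 z 0.0309
scene cap [-173.8  -64.3] ext [37. 38.] n 249 z 0.031
side cap [-171.4  -55.8] ext [29. 16.] n 37 z 0.0314
side cap [71.3  3.7] ext [16. 25.] n 39 z 0.0319
side cap [96.4  1. ] ext [41. 35.] n 249 z 0.0315
[-0.009, 0.372, -0.133] [-0.064, -0.0, -0.0]
[-0.009, 0.384, -0.096] [-0.064, -0.0, -0.0]
[-0.009, 0.391, -0.057] [-0.064, -0.0, -0.0]
[-0.009, 0.395, -0.017] [-0.064, -0.0, -0.0]
[-0.01, 0.395, 0.022] [-0.064, -0.0, -0.0]
-- 47.5 mm/row 5.7 deg/row
[0.111, 0.0, 0.0] [0.0, 0.0, 0.0]
[0.111, 0.0, 0.0] [0.0, 0.0, 0.0]
[0.111, 0.0, 0.0] [0.0, 0.0, 0.0]
-- 13.3 mm/row 0.0 deg/row
```

Request:
arm_command([
  {"dp": [-0.02,0.36,-0.133],"angular": [-0.064,0,0],"gripper": 18},
  {"dp": [-0.01,0.375,-0.096],"angular": [-0.064,0,0],"gripper": 18},
  {"dp": [-0.01,0.38,-0.057],"angular": [-0.064,0,0],"gripper": 18},
  {"dp": [-0.01,0.385,-0.017],"angular": [-0.064,0,0],"gripper": 18},
  {"dp": [-0.01,0.37,0.022],"angular": [-0.064,0,0],"gripper": 18},
  {"dp": [0,0,0],"angular": [0,0,0],"gripper": 18},
  {"dp": [0,0,0],"angular": [0,0,0],"gripper": 18},
  {"dp": [0,0,0],"angular": [0,0,0],"gripper": 18},
])

```text
clock: 13.15
position: [0.4716, 0.2347, 0.0559]
ee_rot: [0.692, -0.118, 0.703, 0.118]
contact_force: [-0.4, 0.4, 0.4]
width: 0.0178
```

Run:
```python
from h import *
s=report()
im=get_image("wrist"); im["state"]=s; wcaps(im,.03)
for n in("scene","side"): wcap_depth(n)
plan([(-206.5,-82.6,22,28.6),(-80.4,-13.9,22,28.6)],1,[3,10])
```

```text
t 13.15 tcp [-202.   -88.8] 55.9 w 0.0178 rot [-29.47   0.93  -0.08] F [-0.4  0.4  0.4]
cap px [321.5 336.5] [  50   78 3042] world [0.4831 0.2031 0.03  ] tray [-173.   -71.8]
scene cap [77.9 -1.1] ext [78. 39.] n 348 z 0.0311
scene cap [-172.9  -65.5] ext [35. 34.] n 171 z 0.0313
side cap [61.8 -0.3] ext [32. 33.] n 170 z 0.0314
side cap [99.8  1.2] ext [34. 34.] n 202 z 0.0314
[0.095, 0.003, 0.021] [0.003, -0.003, -0.001]
[0.095, 0.003, 0.021] [0.003, -0.003, -0.001]
[0.095, 0.003, 0.02] [0.003, -0.003, -0.001]
-- 11.7 mm/row 0.4 deg/row
[0.0, -0.12, -0.0] [0.0, 0.0, 0.0]
[0.0, -0.12, -0.0] [0.0, 0.0, 0.0]
[0.0, -0.12, -0.0] [0.0, 0.0, 0.0]
[0.0, -0.12, -0.0] [0.0, 0.0, 0.0]
[0.0, -0.12, -0.0] [0.0, 0.0, 0.0]
[0.0, -0.12, -0.0] [0.0, 0.0, 0.0]
[0.0, -0.12, -0.0] [0.0, 0.0, 0.0]
[0.0, -0.12, -0.0] [0.0, 0.0, 0.0]
[0.0, -0.12, -0.0] [0.0, 0.0, 0.0]
[0.0, -0.12, -0.0] [0.0, 0.0, 0.0]
-- 14.4 mm/row 0.0 deg/row
```

Request:
arm_command([
  {"dp": [0.095,0,0.021],"angular": [0.003,-0.003,0],"gripper": 18},
  {"dp": [0.095,0,0.021],"angular": [0.003,-0.003,0],"gripper": 18},
  {"dp": [0.085,0,0.02],"angular": [0.003,-0.003,0],"gripper": 18},
  {"dp": [0,-0.06,0],"angular": [0,0,0],"gripper": 18},
  {"dp": [0,-0.08,0],"angular": [0,0,0],"gripper": 18},
  {"dp": [0,-0.12,0],"angular": [0,0,0],"gripper": 18},
  {"dp": [0,-0.12,0],"angular": [0,0,0],"gripper": 18},
  {"dp": [0,-0.05,0],"angular": [0,0,0],"gripper": 18},
])

```text
clock: 14.3
position: [0.4971, 0.1833, 0.0208]
ee_rot: [0.698, -0.111, 0.698, 0.112]
contact_force: [-0.6, -0.3, -1.6]
width: 0.0181
```

Run:
```python
from h import *
s=report()
for n in("scene","side"): wcap_depth(n)
plan([(-80.4,-13.9,22,28.6)],1,[6])
```

```text
t 14.3 tcp [-156.   -54.5] 20.8 w 0.0181 rot [-28.45   0.     0.13] F [-0.6 -0.3 -1.6]
scene cap [76.8  0.2] ext [78. 38.] n 346 z 0.0309
scene cap [-126.1  -51.2] ext [22. 20.] n 45 z 0.0311
side cap [62.3  0.5] ext [33. 34.] n 175 z 0.0315
side cap [99.8  1.1] ext [34. 34.] n 205 z 0.0315
[-0.002, -0.12, -0.0] [-0.0, 0.0, -0.0]
[-0.002, -0.12, -0.0] [-0.0, 0.0, -0.0]
[-0.002, -0.12, -0.001] [-0.0, 0.0, -0.0]
[-0.002, -0.12, -0.001] [-0.0, 0.0, -0.0]
[-0.002, -0.12, -0.001] [-0.0, 0.0, -0.0]
[-0.002, -0.12, -0.001] [-0.0, 0.0, -0.0]
-- 14.4 mm/row 0.0 deg/row
```

Request:
arm_command([
  {"dp": [-0.005,-0.12,0],"angular": [0,0,0],"gripper": 18},
  {"dp": [-0.004,-0.12,0],"angular": [0,0,0],"gripper": 18},
  {"dp": [-0.002,-0.12,0],"angular": [0,0,0],"gripper": 18},
  {"dp": [-0.002,-0.12,0],"angular": [0,0,0],"gripper": 18},
  {"dp": [-0.002,-0.11,0],"angular": [0,0,0],"gripper": 18},
  {"dp": [0,-0.09,0],"angular": [0,0,0],"gripper": 18},
  {"dp": [0,-0.02,0],"angular": [0,0,0],"gripper": 18},
  {"dp": [0,0,0],"angular": [0,0,0],"gripper": 18},
])

```text
clock: 15.4
position: [0.5251, 0.0979, 0.0225]
ee_rot: [0.698, -0.11, 0.698, 0.112]
contact_force: [-0.2, 0.1, -1.0]
width: 0.0181
```

Run:
```python
from h import *
s=report()
for n in("scene","side"): wcap_depth(n)
im=get_image("wrist"); im["state"]=s; wcaps(im,.03); cv2.imwrite("pics/w4.png",im["image"])
t,z,_=where(s); a=np.radians(28.5); c=t+29*np.array([np.cos(a),np.sin(a)]); print("cap from tcp",c)
plan([(c[0]-29.5,c[1],22,0)],1,[3])
```

```text
t 15.4 tcp [-77.  -11.6] 22.5 w 0.0181 rot [-2.841e+01 -1.000e-02  1.400e-01] F [-0.2  0.1 -1. ]
scene cap [77.2 -0.8] ext [78. 38.] n 347 z 0.0309
scene cap [-47.3  -9.1] ext [21. 15.] n 44 z 0.0304
side cap [61.8 -0. ] ext [34. 35.] n 199 z 0.0315
side cap [100.7   1.2] ext [33. 34.] n 231 z 0.0315
cap px [320.5 354. ] [  68   93 4452] world [0.5324 0.0767 0.03  ] tray [-57.5  -0.7]
cap from tcp [-51.51636098   2.23210279]
[0.002, -0.01, 0.039] [0.105, 0.0, -0.001]
[0.002, -0.003, 0.04] [0.105, 0.0, -0.001]
[0.002, 0.003, 0.04] [0.105, 0.0, -0.001]
-- 4.8 mm/row 9.5 deg/row
```

View pics/w4.png

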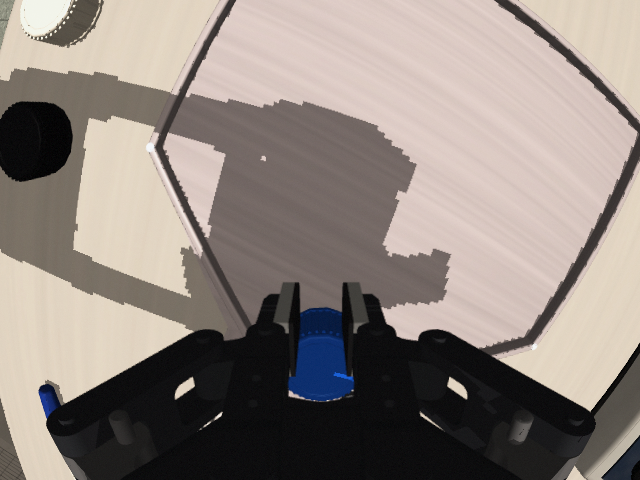

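The third cap is centred between the fingertips (px 320,354), deck otherwise empty. Turn around it to the feed heading.

Request:
arm_command([
  {"dp": [0,0,0.038],"angular": [0.105,0,0],"gripper": 18},
  {"dp": [0,0,0.039],"angular": [0.105,0,0],"gripper": 18},
  {"dp": [0,0.003,0.038],"angular": [0.105,0,0],"gripper": 18},
  {"dp": [0,0,0],"angular": [0,0,0],"gripper": 18},
  {"dp": [0,0,-0.01],"angular": [0,0,0],"gripper": 18},
  {"dp": [0,-0.018,0],"angular": [0,0,0],"gripper": 18},
  {"dp": [0,-0.018,0],"angular": [0,0,0],"gripper": 18},
  {"dp": [0,0,0],"angular": [0,0,0],"gripper": 18},
])

```text
clock: 16.55
position: [0.5348, 0.0987, 0.0224]
ee_rot: [0.703, 0.066, 0.705, -0.064]
contact_force: [-0.1, 0.1, -0.8]
width: 0.018
```

Run:
```python
from h import *
s=report()
for n in("scene","side"): wcap_depth(n)
plan([(-68,0,22,0),(-2,0,22,0)],1,[2,6])
```

```text
t 16.55 tcp [-79.5  -2.3] 22.4 w 0.018 rot [0.2  0.12 0.13] F [-0.1  0.1 -0.8]
scene cap [77.8 -0.3] ext [78. 38.] n 351 z 0.0311
scene cap [-50.2  -1.1] ext [32. 33.] n 128 z 0.0309
side cap [61.8  0.4] ext [34. 34.] n 197 z 0.0313
side cap [100.8   1.2] ext [33. 34.] n 233 z 0.0315
[0.002, -0.048, 0.009] [-0.001, -0.001, -0.001]
[0.002, -0.048, 0.009] [-0.001, -0.001, -0.001]
-- 5.9 mm/row 0.1 deg/row
[0.0, -0.092, -0.0] [0.0, 0.0, 0.0]
[0.0, -0.092, -0.0] [0.0, 0.0, 0.0]
[0.0, -0.092, -0.0] [0.0, 0.0, 0.0]
[0.0, -0.092, -0.0] [0.0, 0.0, 0.0]
[0.0, -0.092, -0.0] [0.0, 0.0, 0.0]
[0.0, -0.092, -0.0] [0.0, 0.0, 0.0]
-- 11.0 mm/row 0.0 deg/row
```

Request:
arm_command([
  {"dp": [0,-0.05,0.009],"angular": [0,0,0],"gripper": 18},
  {"dp": [0,-0.05,0.009],"angular": [0,0,0],"gripper": 18},
  {"dp": [0,-0.09,0],"angular": [0,0,0],"gripper": 18},
  {"dp": [0,-0.09,0],"angular": [0,0,0],"gripper": 18},
  {"dp": [0,-0.09,0],"angular": [0,0,0],"gripper": 18},
  {"dp": [0,-0.09,0],"angular": [0,0,0],"gripper": 18},
  {"dp": [0,-0.08,0],"angular": [0,0,0],"gripper": 18},
  {"dp": [0,-0.05,0],"angular": [0,0,0],"gripper": 18},
])

```text
clock: 17.65
position: [0.5233, 0.0236, 0.0224]
ee_rot: [0.704, 0.066, 0.705, -0.064]
contact_force: [-0.3, 0.0, -0.1]
width: 0.0178
```

Run:
```python
from h import *
s=report()
for n in("scene","side"): wcap_depth(n)
```

```text
t 17.65 tcp [-3.6 -0.1] 22.4 w 0.0178 rot [0.24 0.11 0.14] F [-0.3  0.  -0.1]
scene cap [64.  -0.4] ext [112.  39.] n 473 z 0.031
side cap [68.4  0.1] ext [32. 35.] n 208 z 0.0316
side cap [106.3   0.4] ext [37. 34.] n 253 z 0.0315
```

Request:
arm_command([
  {"dp": [0,-0.012,0],"angular": [0,0,0],"gripper": 18},
  {"dp": [0,0,0],"angular": [0,0,0],"gripper": 18},
  {"dp": [0,0.05,0],"angular": [0,0,0],"gripper": 18},
  {"dp": [0,0.05,0],"angular": [0,0,0],"gripper": 18},
  {"dp": [-0.3,0.03,0],"angular": [0,0,0],"gripper": 18},
  {"dp": [-0.4,0.3,0],"angular": [0,0,0],"gripper": 18},
  {"dp": [-0.3,0.3,0],"angular": [0,0,0],"gripper": 18},
  {"dp": [0,0,0],"angular": [0,0,0],"gripper": 18},
])

```text
clock: 18.75
position: [0.5399, 0.1133, 0.1454]
ee_rot: [0.703, 0.066, 0.705, -0.063]
contact_force: [0.6, -0.6, -0.6]
width: 0.0181
```

Run:
```python
from h import *
s=report()
ims=[wcap_depth(n)["image"] for n in("scene","side")]
a=cv2.resize(ims[0][210:300,295:415],(480,360),interpolation=cv2.INTER_CUBIC); b=cv2.resize(ims[1][230:330,275:355],(288,360),interpolation=cv2.INTER_CUBIC)
cv2.imwrite("pics/fin.png",np.hstack([a,b]))
```

```text
t 18.75 tcp [-94.8   0.2] 145.4 w 0.0181 rot [0.15 0.2  0.19] F [ 0.6 -0.6 -0.6]
scene cap [62.6 -1.2] ext [118.  38.] n 529 z 0.031
side cap [28.3  0.3] ext [34. 34.] n 176 z 0.0316
side cap [67.   0.8] ext [36. 34.] n 211 z 0.0315
side cap [107.5   0.4] ext [35. 34.] n 234 z 0.0315
```

View pics/fin.png

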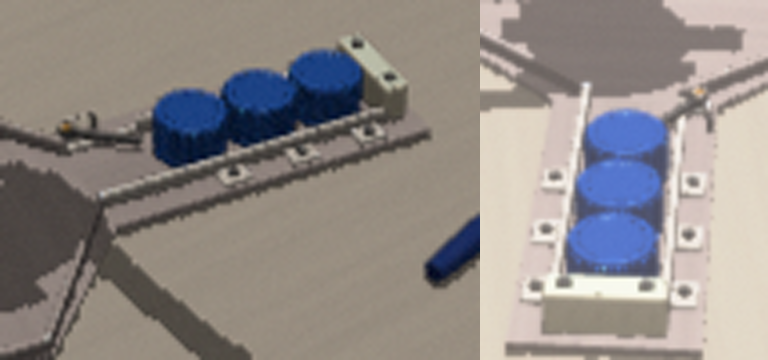

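The three caps stand upright in a row in the rail. The finger tip is at scene px (330,245), against (330,246) at the start, so it has sprung back behind the last cap. Handing in.

```bash
python3 -c "
from rig import sign_off; print(sign_off())"
```

```text
the job is handed in; nothing more can be done
None
```

All three screw caps are in the rail, and I handed the job in at about 19 s of the 64 s allowed. I pushed them one at a time (centre, left, right) with the two fingertips held 18 mm apart. Each cap was fully past the check finger before the next reached the gate.

**Last checks:**
- **Caps:** the side camera put their middles at tray x of about 28, 67 and 108 mm, on the centre line to within 1 mm. The tops were at 31–32 mm, so all are upright.
- **Check finger:** its tip was back at its starting pixel, behind the last cap.
- **Robot:** the gripper is lifted clear, about 145 mm up. The tool force read at the end of each move never passed about 2 N.
- **Other objects:** I never drove the arm towards the bottles, tape, marker or look-alike caps. I did not measure their positions again at the end.

**Measurements that disagreed:**
- My first tray fit from the side camera was about 13 mm off because I picked the corners badly, so I replaced it with a fit from the wrist camera.
- The scene camera read cap positions about 3 mm short along the feed compared with the fingertip contact. The cap positions above are therefore good to about 3 mm.

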